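Gauge two screw caps and reject the one that does not go home

TASK

One of these two screw caps has its thread cut too short. Try them on the threaded gauge, screwing clockwise: leave the cap that turns fully home, its rim down on the gauge's shoulder, screwed on the gauge, and set the one that stops short down in the empty square tray. Leave the caliper, the dial gauge and the pencil where they lie.

Things in the scene. Friction and masses are not known exactly. Their poses are not given: they have to be found in the camera images.
- cap_1_mid (a point): a bare brass screw cap, mouth down, closed top: square body 48 mm across flats (56 mm over the bevelled corners), 50 mm high, about 150 g, with a round foot flange 57 mm across, 7 mm high. Flats are plain from 8 to 46 mm above the rim, 30 mm wide. This point: on its axis, 28 mm above the rim, 22 mm below the top; x, y square to the flats, z up. Any quarter turn of it is the same, outside and in
- cap_2_mid (a point): a bare brass screw cap, mouth down, closed top: square body 48 mm across flats (56 mm over the bevelled corners), 50 mm high, about 150 g, with a round foot flange 57 mm across, 7 mm high. Flats are plain from 8 to 46 mm above the rim, 30 mm wide. This point: on its axis, 28 mm above the rim, 22 mm below the top; x, y square to the flats, z up. Any quarter turn of it is the same, outside and in
- cap_1: the cap of cap_1_mid; origin on its axis at the rim (underside). The two caps look identical. Hidden inside each is a coarse four-start right-hand thread; in one of the two it is cut too short, and nothing outside shows which
- cap_2: the cap of cap_2_mid; origin on its axis at the rim (underside)
- gauge_shoulder (a point): thread gauge fixed to the bench: base plate 80 x 80 x 12 mm, round shoulder 54 mm across with its top 20 mm above the bench, upright stud with coarse four-start right-hand round thread (39 mm over it) and a tapered nose ending 40 mm above the shoulder. This point: on the stud's axis at the shoulder's top; z up, x and y square to the plate's sides, along its four engraved lines
- gauge: the gauge, origin under its centre. To start a cap: centre it (1 mm play), flats square to the base plate (any quarter turn), lower until it rests on the thread, rim about 12 mm above the shoulder. Other start angles need up to a quarter turn more. Turning clockwise seen from above lowers it 6 mm per rad, with 1.5 mm axial play. Friction holds a released cap on the thread
- gauge_nose (a point): centre of the nose's top face, 40 mm above the shoulder. From the start above, the sound cap's rim meets the shoulder after about 1.95 rad and is tight at 2.2 rad (regrasp on the way); the short one stops hard after about 1.05 to 1.1 rad, rim still 5 to 7 mm up. To remove: turn back to the start angle or up to 0.3 rad beyond, then lift straight up, 40 mm clears the nose
- reject_tray_in (a point): the empty square steel tray, fixed to the bench: 110 x 110 mm outside, walls 3 mm thick, rim 20 mm above the bench. This point is the centre of its inner floor; x and y axes along its sides
- caliper: bystander: slide caliper lying flat, 70 x 200 x 12 mm; origin at the centre of its underside
- dial_gauge: bystander: dial gauge lying flat, 101 x 57 x 22 mm; origin at the centre of its underside
- pencil: bystander: pencil lying flat, 12 x 142 x 12 mm; origin at the centre of its underside
There are look-alikes about, which are no part of the job. What is shaped like the cap_1 but red is not meant.

How it is judged:
At the end, for the whole second after the job is handed in: One cap is home on the gauge (rim within 1.7 mm of the shoulder, within 4 mm of the axis, tilt under 0.06 rad); the other is inside the square tray (its point within 45 mm of centre along each side, under 36 mm above the floor); both at rest. Only the sound cap can reach home ((((z of cap_1_mid in the frame of gauge_shoulder between 0.024 and 0.0297 m and horizontal distance between cap_1_mid and gauge_shoulder below 0.004 m and angle between cap_1_mid's own z axis and vertical below 0.06 rad) and (x of cap_2_mid in the frame of reject_tray_in between -0.045 and 0.045 m and y of cap_2_mid in the frame of reject_tray_in between -0.045 and 0.045 m and z of cap_2_mid in the frame of reject_tray_in between 0.015 and 0.036 m)) or ((z of cap_2_mid in the frame of gauge_shoulder between 0.024 and 0.0297 m and horizontal distance between cap_2_mid and gauge_shoulder below 0.004 m and angle between cap_2_mid's own z axis and vertical below 0.06 rad) and (x of cap_1_mid in the frame of reject_tray_in between -0.045 and 0.045 m and y of cap_1_mid in the frame of reject_tray_in between -0.045 and 0.045 m and z of cap_1_mid in the frame of reject_tray_in between 0.015 and 0.036 m))) and linear speed of each of cap_1, cap_2 below 0.02 m/s); the robot touches nothing.
It fails at once if the caliper, dial gauge or pencil is pushed more than 30 mm from its place (distance of any of caliper, dial_gauge, pencil from where it was at the start of the episode above 0.03 m).
It also fails if it takes over 72 s, if anything falls off the work surface, if the arm or the gripper's body presses on something with over 40 N, if the wrist force passes 120 N, or if a joint passes its speed limit or range.

ROBOT

A 6-joint arm with a two-finger parallel gripper is mounted at the origin on a cart in front of the work surface, level with it; the furniture and walls round the work are solid. World frame = base frame: x ahead of the robot, y to its left, z up, the work surface at z = 0. Lengths are in m, angles in rad, forces in N, time in s.
With the tool pointing down it reaches from about 0.35 to 1 m from the base axis. Payload 7.1 kg.
Tool frame: the origin (TCP) lies on the centre line of the jaws, within the pads' length; the fingertips stand finger_overhang ahead of it and the grasp point (between the pads) lies 11 mm behind it (finger_overhang is the distance from the TCP to the fingertips, in m); y points along the fingers, z is the direction in which the jaws open and shut, and the axes are right-handed (so a half turn about y gives the same grasp; the last joint's range is limited). The gripper opens to 85 mm and grips with 20 to 120 N. Pads are 22 mm wide; open, the fingers measure 114 mm over their backs; the gripper's body (76 mm by 85 mm) begins 54 mm behind the grasp point. The pads swing forward as they close: fully open they stand 13 mm farther back than shut.
Start: joints at [1.221, 0.423, 1.63, -0, 1.089, -0.019], TCP at [0.203, 0.591, 0.239] pointing down, gripper open.
Joint ranges: [-3, 3], [-0.9, 2.11], [0.09, 2.58], [-1.31, 4.45], [0.11, 2.69], [-2.54, 2.54]. Speed limits (rad/s): [2.39, 2.39, 3.01, 3.14, 3.14, 3.14].

INTERFACE

Orientations are given as a rotation vector (axis times angle).
In Python, from bench import * gives the robot as it stands. The module is installed in compiled form; this text tells all that it offers.
- The arm moves only by the tool servo_tool, never from a script. Its argument "moves" is one flat list of numbers, 5 for each row, row after row: the shift along the tool's x, y, z in cm, then the turn about the tool's y in degrees, then the finger opening in cm, from 0 to 8.54. A call has 1 to 20 rows; each row shifts and turns the commanded pose from where the row before left it, along the tool's axes as they then stand; what a row does not reach is not made up. A row lasts 1/10 s, in which the tool goes at most 50 mm and 8.59 degrees, less where a joint would pass 70% of its speed; a pose out of reach is approached as far as the arm can. A call is refused whole if a number of a shift passes 5 or a number of a turn 8.59, either way. A call with a gripper value outside its range is refused whole. The fingers move at their own pace and stop on an object; the grip force is fixed at half the most. Time passes only in rows, so rows that do not move let the fingers close. It gives the time, the measured TCP pose, the force and the opening at its end, in the units of the state.
- state(): the state, without advancing time (a new reading comes with each control period).
- get_image(name): name is "scene" or "top"; returns a dict with "pixels" (480x640x3 uint8, red, green, blue), "fx", "fy", "cx", "cy" (pixels), "eye" and "orientation" of the camera in the world. Camera axes: x right, y down, z forward; pixel columns grow to the right and rows downward; lengths in m; the calibration is good to about 2 mm. A picture is of the moment at which its call begins. There is no depth.
- finish_job(): hands the job in, once; it reports no verdict.
The state is a dict: "time": time; "joint_pos": joint angles; "qvel": joint speeds; "joint_efforts": joint torques, N m; "ee_pos": TCP position; "eef_rot": TCP orientation; "contact_force": force on the tool from outside, world axes, zero at the start; "torque": the same for the moment, N m; "finger_gap": opening from 0.0 (shut) to 1.0 (fully open).
Only numpy, scipy, OpenCV 4.12 (cv2) and the standard library are available. Lean on these libraries where they do the work, as an engineer would, in place of code of your own. Each camera call takes 0.05 s, during which the arm holds its last target.

## Working session

There is one attempt and no reset: what is moved stays moved. The work goes in short steps, Python scripts to look and compute and a tool call to move; the robot and the scene stay as the last step left them, time stands still between calls to the robot, and variables do not carry over. Pictures are saved under pics/ and viewed, and the job is handed in when it is done.

Besides the shell and the picture viewer there is one more tool, called after "Call:" by a JSON object that holds its "name" and its "arguments", one argument or row to a line. servo_tool: Moves the arm, as the interface text tells. Its arguments: {"type":"object","properties":{"moves":{"type":"array","items":{"type":"number"}}},"required":["moves"]}

```bash
mkdir -p pics; python3 - <<'E'
from bench import *
import cv2, numpy as np
for n in ("scene","top"):
    im=get_image(n)
    cv2.imwrite(f"pics/{n}0.png",im["pixels"][:,:,::-1])
    print(n,{k:np.round(np.array(v),4).tolist() for k,v in im.items() if k!="pixels"})
s=state(); print(s)
E
```

```text
scene {'fx': 527.3677, 'fy': 527.3677, 'cx': 318.516, 'cy': 232.2187, 'eye': [0.2262, -0.5506, 0.6197], 'orientation': [-2.2058, 0.5924, -0.2889]}
top {'fx': 622.7596, 'fy': 622.7596, 'cx': 313.8133, 'cy': 243.5512, 'eye': [0.4285, 0.0288, 1.0026], 'orientation': [-2.14, 2.1462, -0.1932]}
{'time': 0.1, 'joint_pos': array([ 1.22100182e+00,  4.23750340e-01,  1.63060842e+00, -1.79118916e-06,
        1.08862144e+00, -1.90117065e-02]), 'qvel': array([-1.65264608e-03, -1.47108188e-03, -3.02635302e-03,  9.03754239e-04,
       -9.29066809e-05, -7.01586434e-04]), 'joint_efforts': array([-5.50962216e-05, -5.58419180e+01, -2.82443959e+01, -7.71872874e-05,
        2.95039914e-03,  7.33242246e-05]), 'ee_pos': array([0.20280622, 0.59066717, 0.23863424]), 'eef_rot': array([-1.55653138,  0.25982937, -0.25943061]), 'contact_force': array([ 0.33897155, -0.14571413, -0.22259018]), 'torque': array([-0.03610761,  0.03506646,  0.00493024]), 'finger_gap': 0.9978362664022113}
```

View pics/scene0.png

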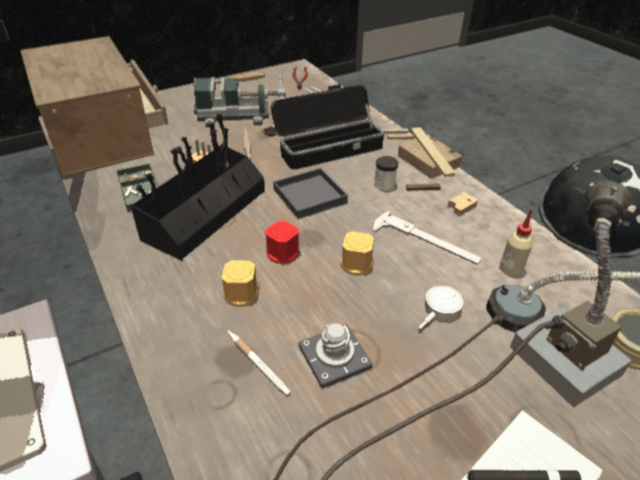

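View pics/top0.png

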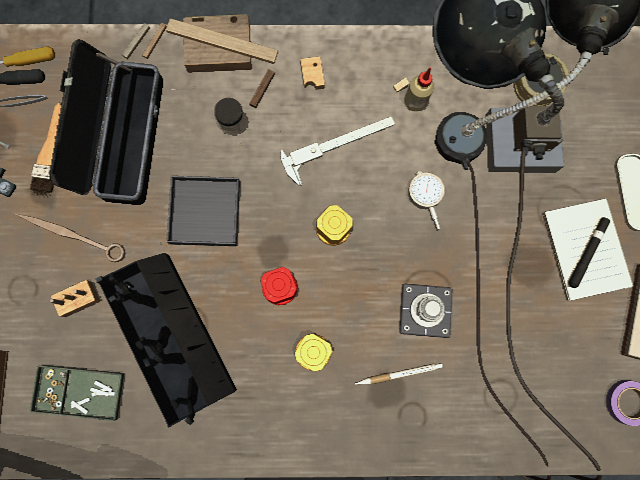

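Scene: two brass (yellow) caps are at top px (334,224) and (314,352). The red look-alike is at (280,286), which I won't use. The gauge is at (428,310), and the tray at (204,210). Bystanders: caliper (338,148), dial (427,195), pencil (398,374).

```bash
python3 - <<'E'
import cv2, numpy as np
t=cv2.imread("pics/top0.png"); s=cv2.imread("pics/scene0.png")
def c(im,x,y,w=40,k=5):
    cr=cv2.resize(im[y-w:y+w,x-w:x+w],None,fx=400/(2*w),fy=400/(2*w),interpolation=cv2.INTER_CUBIC)
    for i in range(0,2*w,10):
        p=int(i*400/(2*w)); cv2.putText(cr,str(x-w+i),(p,10),0,.3,(0,255,0)); cv2.putText(cr,str(y-w+i),(0,p+4),0,.3,(0,255,0)); cv2.line(cr,(p,12),(p,16),(0,255,0)); cv2.line(cr,(22,p),(26,p),(0,255,0))
    return cr
cv2.imwrite("pics/crops1.png",np.hstack([c(t,334,224),c(t,314,352)]))
cv2.imwrite("pics/crops2.png",np.hstack([c(t,428,310),c(t,204,210,50)]))
E
```

```text
(no output)
```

View pics/crops1.png

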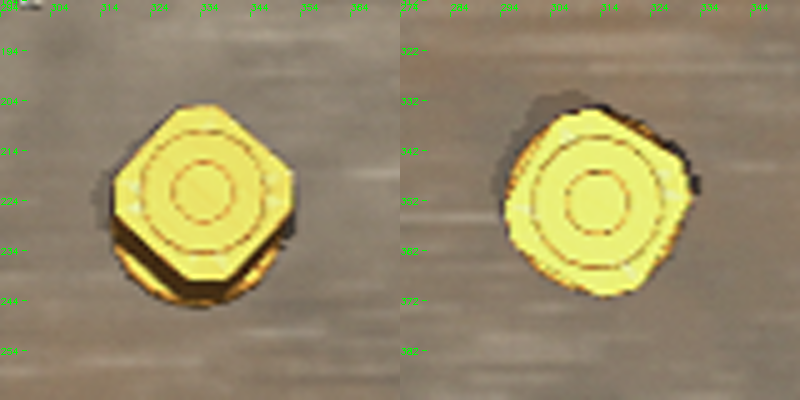

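View pics/crops2.png

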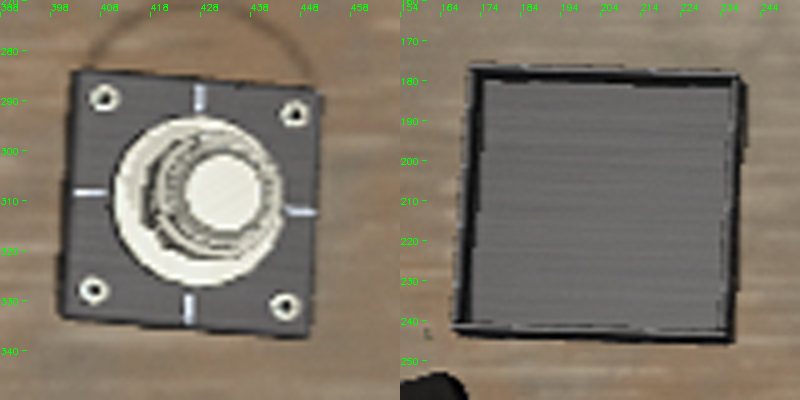

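```bash
cat > h.py <<'E'
import numpy as np, cv2
from scipy.spatial.transform import Rotation as R
CAM={'scene':dict(f=527.3677,c=(318.516,232.2187),eye=[0.2262,-0.5506,0.6197],o=[-2.2058,0.5924,-0.2889]),
'top':dict(f=622.7596,c=(313.8133,243.5512),eye=[0.4285,0.0288,1.0026],o=[-2.14,2.1462,-0.1932])}
def ray(n,u,v):
    c=CAM[n]; d=R.from_rotvec(c['o']).apply([(u-c['c'][0])/c['f'],(v-c['c'][1])/c['f'],1.]); return np.array(c['eye']),d
def atz(n,u,v,z):
    e,d=ray(n,u,v); return e+d*(z-e[2])/d[2]
def proj(n,p):
    c=CAM[n]; q=R.from_rotvec(c['o']).inv().apply(np.array(p)-c['eye']); return q[...,:2]/q[...,2:]*c['f']+np.array(c['c'])
E
python3 - <<'E'
from h import *
np.set_printoptions(precision=4,suppress=True)
for n,u,v,z in [("A top",334.2,222,.05),("B top",313,352,.05),("nose",432.2,308,.06),("shoulder",427.2,309.8,.02)]:
    print(n,atz('top',u,v,z), proj('scene',atz('top',u,v,z)))
def poly(org,s,pts,z):
    P=np.array([atz('top',org[0]+(x+.5)/s-.5,org[1]+(y+.5)/s-.5,z) for x,y in pts]);return P
P=poly((388,270),5,[(75,70),(322,90),(308,337),(60,318)],.012);print("plate",P.mean(0),[ (np.linalg.norm(e),np.degrees(np.arctan2(e[1],e[0]))) for e in np.roll(P,-1,0)-P])
P=poly((388,270),5,[(200,97),(303,211),(189,310),(90,192)],.012);print("lines",P.mean(0),[np.degrees(np.arctan2(e[1],e[0])) for e in (P[2]-P[0],P[3]-P[1])])
P=poly((154,160),4,[(470-400,67),(740-400,77),(733-400,340),(455-400,330)],.02);print("tray",P.mean(0),[ (np.linalg.norm(e),np.degrees(np.arctan2(e[1],e[0]))) for e in np.roll(P,-1,0)-P])
for org,pts in [((294,184),[(182,107),(222,107),(292,172),(292,200),(222,278),(182,282),(115,222),(113,185)]),((274,312),[(156,115),(206,108),(282,155),(292,195),(237,288),(205,296),(117,252),(105,205)])]:
    P=poly(org,5,pts,.05);print("cap",P.mean(0),[ (round(np.linalg.norm(e),4),round(np.degrees(np.arctan2(e[1],e[0])),1)) for e in np.roll(P,-1,0)-P])
E
```

```text
A top [ 0.6202 -0.0187  0.05  ] [358.8177 241.4342]
B top [0.4204 0.0152 0.05  ] [238.9195 270.9298]
nose [ 0.4853 -0.1653  0.06  ] [336.3909 329.7014]
shoulder [ 0.485  -0.1655  0.02  ] [335.3645 348.4016]
plate [ 0.4848 -0.1649  0.012 ] [(np.float64(0.07929628863464176), np.float64(-94.7909020780846)), (np.float64(0.07848360772435264), np.float64(174.4402794015502)), (np.float64(0.07856978003078438), np.float64(85.4443708313703)), (np.float64(0.0787998453708743), np.float64(-5.027883049565916))]
lines [ 0.485  -0.1663  0.012 ] [np.float64(175.09386303850042), np.float64(84.7364056946171)]
tray [0.6457 0.1901 0.02  ] [(np.float64(0.10946946465307632), np.float64(-92.18441627197514)), (np.float64(0.10822296601844289), np.float64(179.41231764797635)), (np.float64(0.11073608352281583), np.float64(87.81713240446022)), (np.float64(0.108198073396967), np.float64(-1.2582134093660353))]
cap [ 0.6195 -0.0185  0.05  ] [(np.float64(0.0125), np.float64(-90.0)), (np.float64(0.0301), np.float64(-133.8)), (np.float64(0.0089), np.float64(179.2)), (np.float64(0.0331), np.float64(138.1)), (np.float64(0.0125), np.float64(95.7)), (np.float64(0.0281), np.float64(47.5)), (np.float64(0.0118), np.float64(2.8)), (np.float64(0.0331), np.float64(-41.1))]
cap [0.4206 0.0143 0.05  ] [(np.float64(0.0153), np.float64(-82.3)), (np.float64(0.0269), np.float64(-121.7)), (np.float64(0.0123), np.float64(-166.3)), (np.float64(0.0322), np.float64(148.6)), (np.float64(0.0099), np.float64(103.5)), (np.float64(0.0295), np.float64(63.6)), (np.float64(0.0144), np.float64(14.6)), (np.float64(0.0309), np.float64(-29.9))]
```

```bash
python3 - <<'E'
import cv2, numpy as np
s=cv2.imread("pics/scene0.png")
def c(im,x,y,w=40):
    cr=cv2.resize(im[y-w:y+w,x-w:x+w],None,fx=400/(2*w),fy=400/(2*w),interpolation=cv2.INTER_CUBIC)
    return cr
cv2.imwrite("pics/crops3.png",np.vstack([np.hstack([c(s,358,250,30),c(s,240,280,30)]),np.hstack([c(s,336,350,40),c(s,310,193,40)])])[::1,::1][:800])
im=cv2.imread("pics/crops3.png"); cv2.imwrite("pics/crops3.png",cv2.resize(im,(600,600)))
E
```

```text
(no output)
```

View pics/crops3.png

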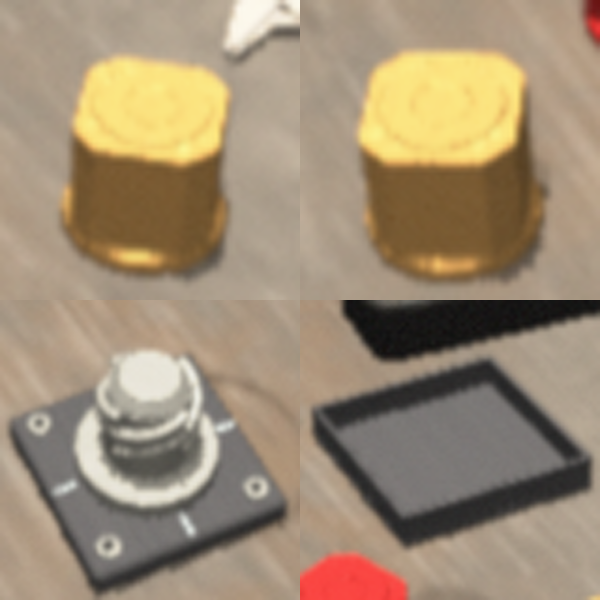

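```bash
python3 - <<'E'
import bench
print([x for x in dir(bench) if not x.startswith('_')])
print(getattr(bench,'finger_overhang',None))
from h import *
s=bench.state(); M=R.from_rotvec(s['eef_rot']).as_matrix(); print(M.round(3))
print(s['time'])
E
```

```text
['PlanningError', 'finger_overhang', 'finish_job', 'get_image', 'state']
0.008
[[ 0.946 -0.     0.325]
 [-0.325 -0.001  0.946]
 [-0.    -1.    -0.001]]
0.1
```

Call:
{"name": "servo_tool", "arguments": {
  "moves": [2.62,0,-3.16,0,8.5,2.62,0,-3.16,0,8.5,2.62,0,-3.16,0,8.5,2.62,0,-3.16,0,8.5,2.62,0,-3.16,0,8.5,2.62,0,-3.16,0,8.5,2.62,0,-3.16,0,8.5,2.62,0,-3.16,0,8.5,2.62,0,-3.16,0,8.5,2.62,0,-3.16,0,8.5,2.62,0,-3.16,0,8.5,2.62,0,-3.16,0,8.5,2.62,0,-3.16,0,8.5,2.62,0,-3.16,0,8.5,2.62,0,-3.16,0,8.5]
}}

```text
time: 1.6
ee_pos: [0.4208, 0.0135, 0.2393]
eef_rot: [-1.555, 0.26, -0.26]
contact_force: [0.7, 1.3, -0.2]
finger_gap: 0.997
```

Call:
{"name": "servo_tool", "arguments": {
  "moves": [0,1,0,8.41,8.5,0,1,0,8.41,8.5,0,1,0,8.41,8.5,0,1,0,8.41,8.5,0,1,0,8.41,8.5,0,1,0,8.41,8.5,0,1,0,8.41,8.5,0,1,0,8.41,8.5,0,1,0,8.41,8.5,0,1,0,8.41,8.5,0,1,0,8.41,8.5,0,1,0,8.41,8.5]
}}

```text
time: 2.8
ee_pos: [0.4205, 0.0151, 0.1188]
eef_rot: [-0.912, 1.586, -1.586]
contact_force: [0.7, -0.3, 0.1]
finger_gap: 1.001
```

```bash
cat >> h.py <<'E'
def st(tgt=None,yaw=None):
    import bench
    s=bench.state(); M=R.from_rotvec(s['eef_rot']).as_matrix()
    print('t',round(s['time'],2),'tcp',s['ee_pos'].round(4),'xyaw',np.degrees(np.arctan2(M[1,0],M[0,0])).round(2),'q6',np.degrees(s['joint_pos'][5]).round(1),'F',s['contact_force'].round(1),'T',s['torque'].round(2),'gap',round(s['finger_gap']*85.4,1),'tilt',np.round(M[:,1],4))
    if tgt is not None: print('tool shift cm',(M.T@(np.array(tgt)-s['ee_pos'])*100).round(2))
    if yaw is not None: print('turn',round((np.degrees(np.arctan2(M[1,0],M[0,0]))-yaw+180)%360-180,2))
    return s,M
E
python3 -c "
from h import *
st([.4205,.0148,.019],-119.9)"
```

```text
t 2.8 tcp [0.4205 0.0151 0.1188] xyaw -120.22 q6 30.7 F [ 0.7 -0.3  0.1] T [-0.01 -0.04 -0.  ] gap 85.5 tilt [-4.e-04 -0.e+00 -1.e+00]
tool shift cm [0.03 9.98 0.02]
turn -0.32
```

Call:
{"name": "servo_tool", "arguments": {
  "moves": [0,2.5,0,0,8.5,0,2.5,0,0,8.5,0,2.5,0,0,8.5,0,1.5,0,0,7,0,0.98,0,0,6,0,0,0,0,4,0,0,0,0,4,0,0,0,0,4,0,0,0,0,4,0,0,0,0,4,0,0,0,0,4,0,0,0,0,4]
}}

```text
time: 4.0
ee_pos: [0.4208, 0.0152, 0.0197]
eef_rot: [-0.915, 1.582, -1.582]
contact_force: [-0.5, 0.3, -1.5]
finger_gap: 0.554
```

```bash
python3 -c "
from h import *
st([.4205,.0148,.019],-119.9)"
```

```text
t 4.0 tcp [0.4208 0.0152 0.0197] xyaw -119.87 q6 30.3 F [-0.5  0.3 -1.5] T [-0.03  0.01 -0.02] gap 47.3 tilt [ 3.e-04 -0.e+00 -1.e+00]
tool shift cm [ 0.05  0.07 -0.01]
turn 0.03
```

Call:
{"name": "servo_tool", "arguments": {
  "moves": [0,0,0,0,7.8,0,0,0,0,7.8,0,0,0,0,7.8,0,0,0,-7.5,7.8,0,0,0,-7.5,7.8,0,0,0,-7.5,7.8,0,0,0,-7.5,7.8,0,0,0,-7.5,7.8,0,0,0,-7.5,7.8,0,0,0,-7.5,7.8,0,0,0,-7.5,7.8,0,0,0,-7.5,7.8,0,0,0,-7.5,7.8,0,0,0,-7.5,7.8,0,0,0,-7.5,7.8]
}}

```text
time: 5.5
ee_pos: [0.4207, 0.0152, 0.0195]
eef_rot: [-1.533, 0.404, -0.404]
contact_force: [0.7, 1.0, 0.5]
finger_gap: 0.915
```

Call:
{"name": "servo_tool", "arguments": {
  "moves": [0,0,0,0,4,0,0,0,0,4,0,0,0,0,4,0,0,0,0,4,0,0,0,0,4,0,0,0,0,4,0,0,0,0,4]
}}

```text
time: 6.2
ee_pos: [0.4207, 0.0152, 0.0197]
eef_rot: [-1.532, 0.41, -0.41]
contact_force: [-1.3, 0.5, 5.3]
finger_gap: 0.556
```

```bash
python3 - <<'E'
from h import *
import bench
im=bench.get_image('scene')['pixels'][:,:,::-1]
st()
cv2.imwrite('pics/s1.png',cv2.resize(im[230:330,190:290],(600,600),interpolation=cv2.INTER_CUBIC))
E
```

```text
t 6.25 tcp [0.4207 0.0152 0.0197] xyaw -29.97 q6 -59.6 F [-1.1 -0.4  5.8] T [-0.05  0.17 -0.09] gap 47.2 tilt [ 1.e-04  0.e+00 -1.e+00]
```

View pics/s1.png

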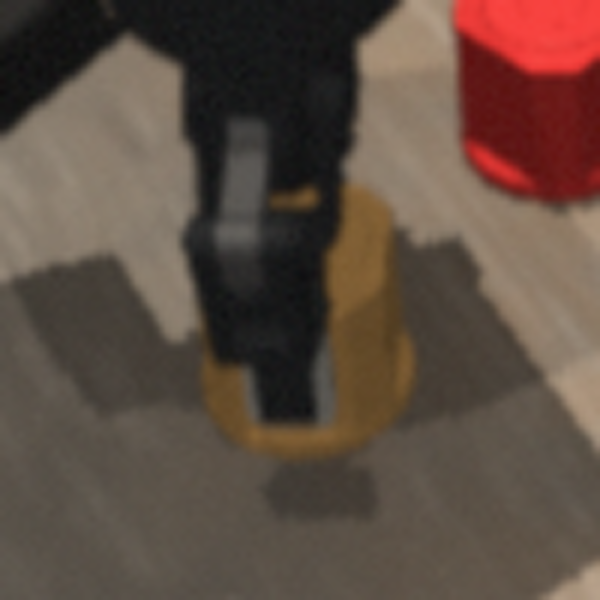

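Call:
{"name": "servo_tool", "arguments": {
  "moves": [0,-1.3,0,0,4,0,-2.5,0,0,4,0,-2.5,0,0,4,0,-2.5,0,0,4,1.82,0,-1.55,0,4,2.92,0,-2.49,0,4,2.92,0,-2.49,0,4,2.92,0,-2.49,0,4,2.5,0,-2.2,0,4,1.53,0,-1.21,0,4,0,0,0,-5,4,0,0,0,-5,4,0,0,0,-5,4,0,0,0,-5,4,0,0,0,-5,4,0,0,0,0,4]
}}

```text
time: 7.85
ee_pos: [0.4851, -0.1648, 0.1072]
eef_rot: [-1.569, 0.067, -0.066]
contact_force: [-0.6, 0.5, -0.9]
finger_gap: 0.557
```

```bash
python3 - <<'E'
from h import *
import bench
im=bench.get_image('scene')['pixels'][:,:,::-1]
st([.485,-.1655,.10],-5)
cv2.imwrite('pics/s2.png',cv2.resize(im[270:400,260:410],(750,650),interpolation=cv2.INTER_CUBIC)[:600])
E
```

```text
t 7.9 tcp [ 0.4851 -0.1649  0.1072] xyaw -4.99 q6 -105.1 F [-0.2 -0.3 -1.2] T [ 0.02  0.   -0.03] gap 47.2 tilt [-9.e-04  4.e-04 -1.e+00]
tool shift cm [-0.01  0.72 -0.06]
turn 0.01
```

View pics/s2.png

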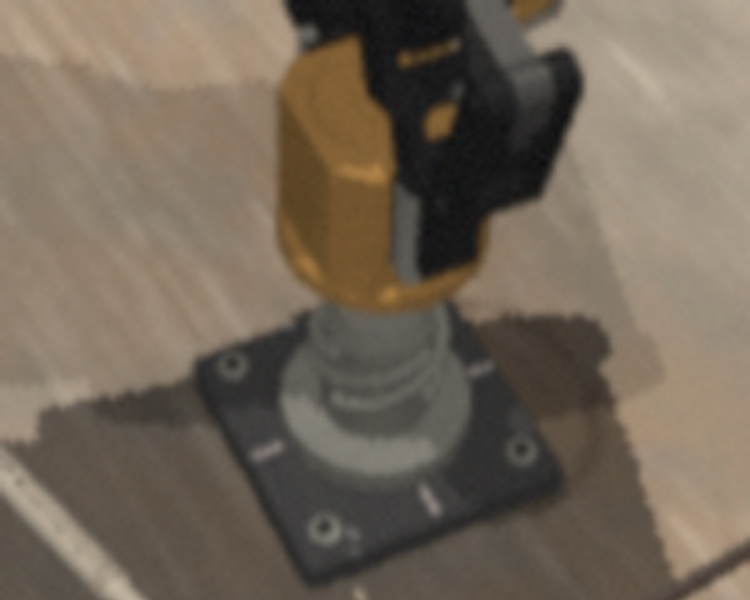

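```bash
python3 - <<'E'
from h import *
for p in [(.4851,-.1649,.091),(.485,-.1655,.019),(.486,-.1655,.019),(.485,-.1645,.019)]: print(((proj('scene',p)-[260,270])*5+2).round(1))
E
```

```text
[386.  223.6]
[378.8 396.1]
[381.9 394.7]
[377.  393.6]
```

Call:
{"name": "servo_tool", "arguments": {
  "moves": [0,1.5,-0.05,0,4,0,0.8,0,0,4,0,0.6,0,0,4,0,0.6,0,0,4,0,0.6,0,0,4,0,0,0,0,4]
}}

```text
time: 8.5
ee_pos: [0.485, -0.1657, 0.0658]
eef_rot: [-1.569, 0.068, -0.066]
contact_force: [0.5, 1.0, -1.1]
finger_gap: 0.557
```

```bash
python3 - <<'E'
from h import *
st([.485,-.1655,.0517],-5)
E
```

```text
t 8.5 tcp [ 0.485  -0.1657  0.0658] xyaw -4.89 q6 -105.3 F [ 0.5  1.  -1.1] T [-0.    0.01  0.05] gap 47.6 tilt [-1.3e-03  5.0e-04 -1.0e+00]
tool shift cm [0.   1.41 0.02]
turn 0.11
```

Call:
{"name": "servo_tool", "arguments": {
  "moves": [0,0.4,0.02,0,4,0,0.4,0,0,4,0,0.3,0,0,4,0,0.2,0,0,4,0,0,0,0,4]
}}

```text
time: 9.0
ee_pos: [0.4853, -0.1656, 0.0532]
eef_rot: [-1.57, 0.067, -0.066]
contact_force: [0.1, 0.1, -2.4]
finger_gap: 0.554
```

```bash
python3 - <<'E'
from h import *
st([.485,-.1655,.0517],-5)
E
```

```text
t 9.0 tcp [ 0.4853 -0.1656  0.0532] xyaw -4.88 q6 -105.3 F [ 0.1  0.1 -2.4] T [0.02 0.03 0.02] gap 47.3 tilt [-4.e-04  2.e-04 -1.e+00]
tool shift cm [-0.03  0.15  0.01]
turn 0.12
```

Call:
{"name": "servo_tool", "arguments": {
  "moves": [0,0.1,0,0,4,0,0.1,0,0,4,0,0.05,0,0,4,0,0,0,0,4]
}}

```text
time: 9.4
ee_pos: [0.4856, -0.1658, 0.0512]
eef_rot: [-1.57, 0.067, -0.067]
contact_force: [-0.5, -0.1, 1.0]
finger_gap: 0.558
```

```bash
python3 - <<'E'
from h import *
st([.485,-.1655,.0517],-5)
E
```

```text
t 9.4 tcp [ 0.4856 -0.1658  0.0512] xyaw -4.87 q6 -105.3 F [-0.5 -0.1  1. ] T [ 0.01  0.01 -0.02] gap 47.6 tilt [ 3.e-04 -1.e-04 -1.e+00]
tool shift cm [-0.06 -0.05  0.02]
turn 0.13
```

Call:
{"name": "servo_tool", "arguments": {
  "moves": [0,0.05,0,5,4,0,0.05,0,5,4,0,0.05,0,5,4,0,0.05,0,5,4,0,0,0,0,4]
}}

```text
time: 9.9
ee_pos: [0.4855, -0.1657, 0.0491]
eef_rot: [-1.544, 0.341, -0.341]
contact_force: [-0.5, 0.2, -0.4]
finger_gap: 0.552
```

```bash
python3 - <<'E'
from h import *
st([.485,-.1655,.0517],-5)
E
```

```text
t 9.9 tcp [ 0.4855 -0.1657  0.0491] xyaw -24.92 q6 -85.3 F [-0.5  0.2 -0.4] T [0.07 0.11 0.01] gap 47.1 tilt [ 0.  0. -1.]
tool shift cm [-0.05 -0.26 -0.01]
turn -19.92
```

Call:
{"name": "servo_tool", "arguments": {
  "moves": [0,0.05,0,5,4,0,0.05,0,5,4,0,0.05,0,5,4,0,0.05,0,5,4,0,0.05,0,5,4,0,0.05,0,5,4,0,0,0,0,4]
}}

```text
time: 10.6
ee_pos: [0.4854, -0.1657, 0.046]
eef_rot: [-1.439, 0.746, -0.746]
contact_force: [0.3, -0.0, -0.7]
finger_gap: 0.559
```

```bash
python3 - <<'E'
from h import *
st([.485,-.1655,.0517],-5)
E
```

```text
t 10.6 tcp [ 0.4854 -0.1657  0.046 ] xyaw -54.8 q6 -55.4 F [ 0.3 -0.  -0.7] T [-0.01  0.1  -0.02] gap 47.7 tilt [-2.e-04  1.e-04 -1.e+00]
tool shift cm [-0.03 -0.57 -0.02]
turn -49.8
```

Call:
{"name": "servo_tool", "arguments": {
  "moves": [0,0.05,0,4,4,0,0.04,0,4,4,0,0.04,0,4,4,0,0.04,0,4,4,0,0,0,0,4]
}}

```text
time: 11.1
ee_pos: [0.4851, -0.1657, 0.0447]
eef_rot: [-1.352, 0.956, -0.955]
contact_force: [-2.5, 0.3, 5.1]
finger_gap: 0.555
```

```bash
python3 - <<'E'
from h import *
st([.485,-.1655,.0517],-5)
E
```

```text
t 11.1 tcp [ 0.4851 -0.1657  0.0447] xyaw -70.51 q6 -39.6 F [-2.5  0.3  5.1] T [0.02 0.42 1.07] gap 47.4 tilt [-1.e-03 -7.e-04 -1.e+00]
tool shift cm [-0.02 -0.7  -0.  ]
turn -65.51
```

Call:
{"name": "servo_tool", "arguments": {
  "moves": [0,0,0,2.5,4,0,0,0,2.5,4,0,0,0,0,4]
}}

```text
time: 11.4
ee_pos: [0.485, -0.1657, 0.0447]
eef_rot: [-1.323, 1.017, -1.017]
contact_force: [-2.9, -0.3, 4.8]
finger_gap: 0.554
```

```bash
python3 - <<'E'
from h import *
import bench
st([.485,-.1655,.0517],-5)
im=bench.get_image('scene')['pixels'][:,:,::-1]
cv2.imwrite('pics/s3.png',cv2.resize(im[270:390,260:410],(750,600),interpolation=cv2.INTER_CUBIC)[:600])
E
```

```text
t 11.4 tcp [ 0.485  -0.1657  0.0447] xyaw -75.17 q6 -34.8 F [-2.9 -0.3  4.8] T [0.03 0.42 2.57] gap 47.3 tilt [-0.0015 -0.0018 -1.    ]
tool shift cm [-0.01 -0.7   0.  ]
turn -70.17
```

View pics/s3.png

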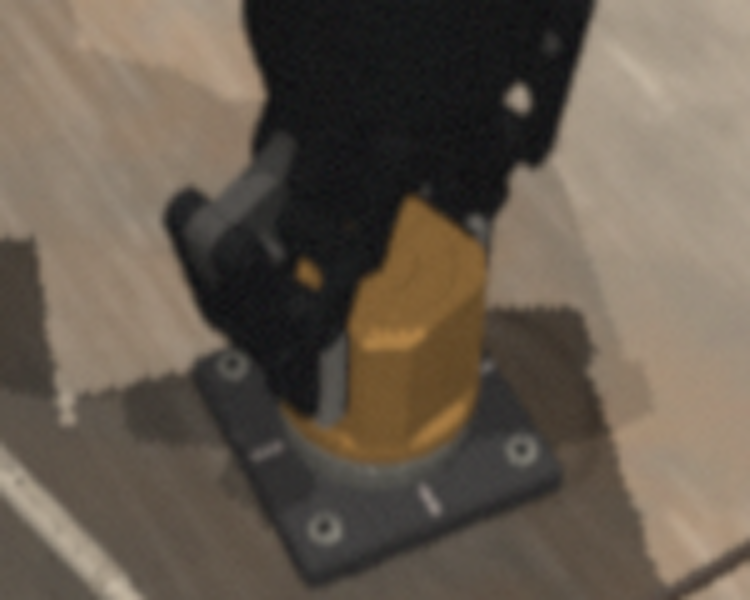

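Call:
{"name": "servo_tool", "arguments": {
  "moves": [0,-0.05,0,-7.8,4,0,-0.08,0,-7.8,4,0,-0.08,0,-7.8,4,0,-0.08,0,-7.8,4,0,-0.08,0,-7.8,4,0,-0.08,0,-7.8,4,0,-0.08,0,-7.8,4,0,-0.08,0,-7.8,4,0,-0.08,0,-7.8,4,0,-0.08,0,-7.8,4,0,0,0,0,4]
}}

```text
time: 12.55
ee_pos: [0.4855, -0.1657, 0.0522]
eef_rot: [-1.571, -0.033, 0.033]
contact_force: [0.3, 0.1, 0.1]
finger_gap: 0.553
```

```bash
python3 - <<'E'
from h import *
st([.485,-.1655,.0517],-5)
E
```

```text
t 12.55 tcp [ 0.4855 -0.1657  0.0522] xyaw 2.4 q6 -112.6 F [0.3 0.1 0.1] T [-0.03 -0.03 -0.05] gap 47.2 tilt [ 2.e-04 -1.e-04 -1.e+00]
tool shift cm [-0.05  0.05  0.02]
turn 7.4
```

Free; lift slightly and check the force.

Call:
{"name": "servo_tool", "arguments": {
  "moves": [0,-0.3,0,0,4,0,-0.3,0,0,4,0,-0.3,0,0,4,0,0,0,0,4]
}}

```text
time: 12.95
ee_pos: [0.4858, -0.1658, 0.0615]
eef_rot: [-1.571, -0.029, 0.028]
contact_force: [0.6, -0.3, -1.6]
finger_gap: 0.557
```

```bash
python3 - <<'E'
from h import *
st([.6457,.1901,.1322],-1.7)
E
```

```text
t 12.95 tcp [ 0.4858 -0.1658  0.0615] xyaw 2.09 q6 -112.3 F [ 0.6 -0.3 -1.6] T [-0.02 -0.03  0.08] gap 47.5 tilt [ 8.e-04 -3.e-04 -1.e+00]
tool shift cm [17.29 -7.06 34.98]
turn 3.79
```

Call:
{"name": "servo_tool", "arguments": {
  "moves": [0,-2,0,0,4,0,-2.5,0,0,4,0,-2.5,0,0,4,0.8,0,1.5,0,4,1.85,0,3.8,0,4,1.85,0,3.8,0,4,1.85,0,3.8,0,4,1.85,0,3.8,0,4,1.85,0,3.8,0,4,1.85,0,3.8,0,4,1.85,0,3.8,0,4,1.75,0,3.4,0,4,1.2,0,2.2,0,4,0.59,0,1.28,0,4,0,0,0,3.79,4,0,0,0,0,4]
}}

```text
time: 14.55
ee_pos: [0.6447, 0.1902, 0.1306]
eef_rot: [-1.571, 0.024, -0.022]
contact_force: [0.1, 0.4, -0.7]
finger_gap: 0.552
```

```bash
python3 - <<'E'
from h import *
import bench
st([.6457,.1901,.0245],-1.7)
im=bench.get_image('scene')['pixels'][:,:,::-1]
cv2.imwrite('pics/s4.png',cv2.resize(im[130:250,240:390],(750,600),interpolation=cv2.INTER_CUBIC)[:600])
E
```

```text
t 14.55 tcp [0.6447 0.1902 0.1306] xyaw -1.69 q6 -72.9 F [ 0.1  0.4 -0.7] T [0.03 0.   0.  ] gap 47.1 tilt [-1.1e-03 -5.0e-04 -1.0e+00]
tool shift cm [ 0.11 10.61  0.  ]
turn 0.01
```

View pics/s4.png

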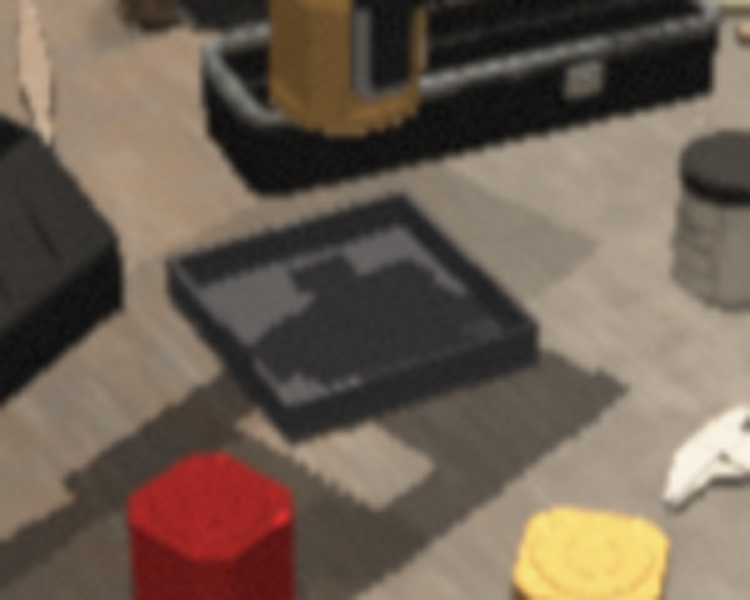

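Call:
{"name": "servo_tool", "arguments": {
  "moves": [0.11,2.5,0,0,4,0,2.5,0,0,4,0,2.5,0,0,4,0,1.6,0,0,4,0,0.8,0,0,4,0,0.5,0,0,4,0,0,0,0,4]
}}

```text
time: 15.3
ee_pos: [0.6465, 0.1901, 0.0271]
eef_rot: [-1.571, 0.023, -0.023]
contact_force: [-0.2, 0.2, -1.2]
finger_gap: 0.553
```

```bash
python3 - <<'E'
from h import *
st([.6457,.1901,.0245],-1.7)
E
```

```text
t 15.3 tcp [0.6465 0.1901 0.0271] xyaw -1.66 q6 -73.0 F [-0.2  0.2 -1.2] T [ 0.04  0.02 -0.04] gap 47.2 tilt [ 1.e-04 -0.e+00 -1.e+00]
tool shift cm [-0.08  0.26 -0.  ]
turn 0.04
```

Call:
{"name": "servo_tool", "arguments": {
  "moves": [0,0.15,0,0,4,0,0.1,0,0,4,0,0,0,0,5.9,0,0,0,0,5.9,0,0,0,0,5.9,0,-0.8,0,0,5.9,0,-2,0,0,5.9,0,-2.5,0,0,5.9,0,-2.5,0,0,5.9,0,-2,0,0,8,0,0,0,8,8.5,0,0,0,8,8.5,0,0,0,8,8.5,0,0,0,8,8.5,0,0,0,8.59,8.5]
}}

```text
time: 16.8
ee_pos: [0.6465, 0.1903, 0.1233]
eef_rot: [-1.491, 0.581, -0.582]
contact_force: [0.1, 0.1, 0.2]
finger_gap: 0.993
```

```bash
python3 - <<'E'
from h import *
import bench
st([.6202,-.0187,.1],-42.3)
for n in('scene','top'):
  im=bench.get_image(n)['pixels'][:,:,::-1]
  cv2.imwrite(f'pics/{n}5.png',im)
E
```

```text
t 16.8 tcp [0.6465 0.1903 0.1233] xyaw -42.59 q6 -32.0 F [0.1 0.1 0.2] T [ 0.02 -0.   -0.02] gap 84.8 tilt [ 6.e-04  2.e-04 -1.e+00]
tool shift cm [ 12.21   2.33 -17.17]
turn -0.29
```

View pics/scene5.png

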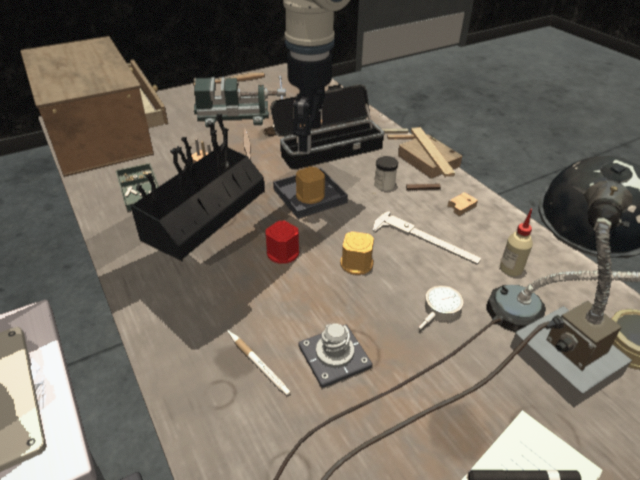

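The short cap stands upright in the tray at px (311,186); the other cap is still at (358,250). Next I fetch that one.

Call:
{"name": "servo_tool", "arguments": {
  "moves": [1.1,0,-1.57,0,8.5,2.5,0,-3.5,0,8.5,2.5,0,-3.5,0,8.5,2.5,0,-3.5,0,8.5,2.3,0,-3.3,0,8.5,1.31,0,-1.8,0,8.5,0,2.5,0,0,8.5,0,2.5,0,0,8.5]
}}

```text
time: 17.7
ee_pos: [0.6216, -0.0212, 0.0732]
eef_rot: [-1.492, 0.574, -0.578]
contact_force: [0.4, -0.1, -0.6]
finger_gap: 0.998
```

```bash
python3 - <<'E'
from h import *
st([.6202,-.0187,.0197],-42.3)
E
```

```text
t 17.7 tcp [ 0.6216 -0.0212  0.0732] xyaw -42.17 q6 -50.9 F [ 0.4 -0.1 -0.6] T [-0.02  0.06  0.05] gap 85.2 tilt [ 2.5e-03 -3.0e-04 -1.0e+00]
tool shift cm [-0.29  5.35  0.08]
turn 0.13
```

Call:
{"name": "servo_tool", "arguments": {
  "moves": [0,0,0,0,8.5]
}}

```text
time: 17.8
ee_pos: [0.6185, -0.0201, 0.0699]
eef_rot: [-1.495, 0.58, -0.571]
contact_force: [-0.5, 0.0, -0.1]
finger_gap: 0.998
```

```bash
python3 - <<'E'
from h import *
st([.6202,-.0187,.0197],-42.3)
E
```

```text
t 17.8 tcp [ 0.6185 -0.0201  0.0699] xyaw -42.15 q6 -50.8 F [-0.5  0.  -0.1] T [-0.03 -0.    0.02] gap 85.2 tilt [-5.7e-03  2.0e-04 -1.0e+00]
tool shift cm [0.05 5.02 0.24]
turn 0.15
```

Call:
{"name": "servo_tool", "arguments": {
  "moves": [0,1.5,0,0,8.5,0,1.5,0,0,8.5,0,1.2,0,0,8.5,0,0.8,0,0,8.5,0,0.36,0,0,8.5,0,0,0,0,8]
}}

```text
time: 18.4
ee_pos: [0.621, -0.0188, 0.0184]
eef_rot: [-1.493, 0.577, -0.576]
contact_force: [0.4, 0.7, 0.4]
finger_gap: 0.936
```

```bash
python3 - <<'E'
from h import *
st([.6202,-.0187,.0197],-42.3)
E
```

```text
t 18.4 tcp [ 0.621  -0.0188  0.0184] xyaw -42.23 q6 -50.6 F [0.4 0.7 0.4] T [-0.02 -0.04 -0.04] gap 79.9 tilt [-9.e-04  0.e+00 -1.e+00]
tool shift cm [-0.07 -0.13 -0.05]
turn 0.07
```

Squeeze, open, turn +90°, squeeze again.

Call:
{"name": "servo_tool", "arguments": {
  "moves": [0,-0.13,0,0,4,0,0,0,0,4,0,0,0,0,4,0,0,0,0,4,0,0,0,0,4,0,0,0,0,4,0,0,0,0,4]
}}

```text
time: 19.1
ee_pos: [0.6218, -0.0189, 0.0211]
eef_rot: [-1.492, 0.576, -0.578]
contact_force: [-1.3, 1.2, 6.7]
finger_gap: 0.556
```

Call:
{"name": "servo_tool", "arguments": {
  "moves": [0,0,0,0,7.8,0,0,0,0,7.8,0,0,0,0,7.8,0,0,0,7.5,7.8,0,0,0,7.5,7.8,0,0,0,7.5,7.8,0,0,0,7.5,7.8,0,0,0,7.5,7.8,0,0,0,7.5,7.8,0,0,0,7.5,7.8,0,0,0,7.5,7.8,0,0,0,7.5,7.8,0,0,0,7.5,7.8,0,0,0,7.5,7.8,0,0,0,7.5,7.8,0,0,0,0,7.8]
}}

```text
time: 20.7
ee_pos: [0.6212, -0.019, 0.0201]
eef_rot: [-0.764, 1.729, -1.729]
contact_force: [-0.3, 0.6, -0.3]
finger_gap: 0.913
```

Call:
{"name": "servo_tool", "arguments": {
  "moves": [0,0,0,0,4,0,0,0,0,4,0,0,0,0,4,0,0,0,0,4,0,0,0,0,4,0,0,0,0,4,0,0,0,0,4]
}}

```text
time: 21.4
ee_pos: [0.6215, -0.019, 0.0204]
eef_rot: [-0.765, 1.728, -1.728]
contact_force: [-0.1, -0.1, 1.5]
finger_gap: 0.556
```

```bash
python3 - <<'E'
from h import *
s,M=st()
t=np.array([.485,-.1655,0]); print('shift',M.T@(t-s['ee_pos']*[1,1,0])*100)
E
```

```text
t 21.4 tcp [ 0.6215 -0.019   0.0204] xyaw -132.24 q6 39.4 F [-0.1 -0.1  1.5] T [-0.02  0.03  0.03] gap 47.5 tilt [ 4.e-04 -1.e-04 -1.e+00]
shift [ 2.00201450e+01 -4.59906838e-03 -2.52876151e-01]
```

Call:
{"name": "servo_tool", "arguments": {
  "moves": [0,-1.3,0,0,4,0,-2.5,0,0,4,0,-2.5,0,0,4,0,-2.3,0,0,4,1.5,0,-0.2,0,4,3,0,0,0,4,3.8,0,0,0,4,3.8,0,0,0,4,3.6,0,0,0,4,2.6,0,0,0,4,1.7,0,0,0,4,0,0,0,-7.45,4,0,0,0,-7.45,4,0,0,0,-7.45,4,0,0,0,-7.45,4,0,0,0,-7.45,4,0,0,0,0,4]
}}

```text
time: 23.1
ee_pos: [0.4837, -0.1656, 0.1055]
eef_rot: [-1.168, 1.274, -1.271]
contact_force: [-0.8, 0.5, -1.5]
finger_gap: 0.553
```

```bash
python3 - <<'E'
from h import *
st([.4853,-.1657,.066],-95)
E
```

```text
t 23.1 tcp [ 0.4837 -0.1656  0.1055] xyaw -94.96 q6 -15.3 F [-0.8  0.5 -1.5] T [0.02 0.   0.02] gap 47.3 tilt [-2.e-03  6.e-04 -1.e+00]
tool shift cm [-0.    3.95  0.17]
turn 0.04
```

Call:
{"name": "servo_tool", "arguments": {
  "moves": [0,1.0,0.12,0,4,0,0.8,0,0,4,0,0.8,0,0,4,0,0.7,0,0,4,0,0.4,0,0,4,0,0,0,0,4]
}}

```text
time: 23.7
ee_pos: [0.4861, -0.1655, 0.0684]
eef_rot: [-1.167, 1.275, -1.272]
contact_force: [0.6, -0.9, -1.8]
finger_gap: 0.554
```

```bash
python3 - <<'E'
from h import *
st([.4853,-.1657,.052],-95)
E
```

```text
t 23.7 tcp [ 0.4861 -0.1655  0.0684] xyaw -95.02 q6 -15.1 F [ 0.6 -0.9 -1.8] T [-0.02  0.03 -0.02] gap 47.3 tilt [-1.4e-03  5.0e-04 -1.0e+00]
tool shift cm [ 0.02  1.64 -0.07]
turn -0.02
```

Call:
{"name": "servo_tool", "arguments": {
  "moves": [0,0.4,-0.04,0,4,0,0.4,0,0,4,0,0.4,0,0,4,0,0.3,0,0,4,0,0.15,0,0,4,0,0,0,0,4]
}}

```text
time: 24.3
ee_pos: [0.4861, -0.1657, 0.0525]
eef_rot: [-1.167, 1.273, -1.273]
contact_force: [-0.5, 0.6, -1.5]
finger_gap: 0.558
```

```bash
python3 - <<'E'
from h import *
st([.4853,-.1657,.052],-95)
E
```

```text
t 24.3 tcp [ 0.4861 -0.1657  0.0525] xyaw -95.0 q6 -15.1 F [-0.5  0.6 -1.5] T [0.   0.01 0.03] gap 47.6 tilt [-1.e-04  0.e+00 -1.e+00]
tool shift cm [ 0.01  0.05 -0.08]
turn -0.0
```

Call:
{"name": "servo_tool", "arguments": {
  "moves": [0,0.08,-0.03,5,4,0,0.06,0,5,4,0,0.06,0,5,4,0,0.05,0,5,4,0,0.05,0,5,4,0,0.05,0,5,4,0,0.05,0,5,4,0,0.05,0,5,4,0,0.05,0,5,4,0,0.05,0,5,4,0,0,0,0,4]
}}

```text
time: 25.4
ee_pos: [0.4859, -0.1657, 0.0473]
eef_rot: [-0.59, 1.873, -1.873]
contact_force: [-0.3, -0.3, -0.8]
finger_gap: 0.552
```

```bash
python3 - <<'E'
from h import *
st([.4853,-.1657,.052],-95)
E
```

```text
t 25.4 tcp [ 0.4859 -0.1657  0.0473] xyaw -145.05 q6 34.9 F [-0.3 -0.3 -0.8] T [0.06 0.04 0.01] gap 47.2 tilt [ 1.e-04 -0.e+00 -1.e+00]
tool shift cm [ 0.05 -0.47 -0.03]
turn -50.05
```

Call:
{"name": "servo_tool", "arguments": {
  "moves": [0,0.05,0,5,4,0,0.05,0,5,4,0,0.05,0,5,4,0,0.05,0,5,4,0,0,0,0,4]
}}

```text
time: 25.9
ee_pos: [0.4859, -0.1657, 0.0453]
eef_rot: [-0.275, 2.081, -2.081]
contact_force: [0.1, -0.7, -0.9]
finger_gap: 0.555
```

```bash
python3 - <<'E'
from h import *
st([.4853,-.1657,.052],-95)
E
```

```text
t 25.9 tcp [ 0.4859 -0.1657  0.0453] xyaw -164.93 q6 54.8 F [ 0.1 -0.7 -0.9] T [-0.01  0.01  0.01] gap 47.4 tilt [ 1.e-04 -0.e+00 -1.e+00]
tool shift cm [ 0.05 -0.67 -0.01]
turn -69.93
```

No resistance at 70°, past where the short cap stopped. Continuing.

Call:
{"name": "servo_tool", "arguments": {
  "moves": [0,0.05,0,5,4,0,0.05,0,5,4,0,0.05,0,5,4,0,0.05,0,5,4,0,0.05,0,5,4,0,0.05,0,5,4,0,0.05,0,5,4,0,0,0,0,4]
}}

```text
time: 26.7
ee_pos: [0.4858, -0.1656, 0.0418]
eef_rot: [-0.356, -2.033, 2.033]
contact_force: [-0.5, 0.5, -2.5]
finger_gap: 0.556
```

```bash
python3 - <<'E'
from h import *
st([.4853,-.1657,.0404],-95)
E
```

```text
t 26.7 tcp [ 0.4858 -0.1656  0.0418] xyaw 160.15 q6 89.7 F [-0.5  0.5 -2.5] T [0.08 0.08 0.04] gap 47.5 tilt [-0.e+00  1.e-04 -1.e+00]
tool shift cm [0.04 0.14 0.02]
turn -104.85
```

Call:
{"name": "servo_tool", "arguments": {
  "moves": [0,0.03,0,4,4,0,0.03,0,4,4,0,0.02,0,4,4,0,0,0,0,4]
}}

```text
time: 27.1
ee_pos: [0.4858, -0.1656, 0.041]
eef_rot: [-0.543, -1.908, 1.907]
contact_force: [-0.4, 0.8, -1.5]
finger_gap: 0.558
```

```bash
python3 - <<'E'
from h import *
st([.4853,-.1657,.0404],-95)
E
```

```text
t 27.1 tcp [ 0.4858 -0.1656  0.041 ] xyaw 148.2 q6 101.6 F [-0.4  0.8 -1.5] T [0.07 0.01 0.  ] gap 47.7 tilt [ 0.e+00  1.e-04 -1.e+00]
tool shift cm [0.04 0.06 0.03]
turn -116.8
```

Call:
{"name": "servo_tool", "arguments": {
  "moves": [0,0.03,0,4,4,0,0.03,0,4,4,0,0,0,2,4,0,0,0,0,4]
}}

```text
time: 27.5
ee_pos: [0.4857, -0.1656, 0.0403]
eef_rot: [-0.685, -1.797, 1.797]
contact_force: [-1.3, 0.1, -1.9]
finger_gap: 0.558
```

```bash
python3 - <<'E'
from h import *
st([.4853,-.1657,.0404],-95)
E
```

```text
t 27.5 tcp [ 0.4857 -0.1656  0.0403] xyaw 138.24 q6 111.6 F [-1.3  0.1 -1.9] T [ 0.05  0.15 -0.01] gap 47.7 tilt [-3.e-04  1.e-04 -1.e+00]
tool shift cm [ 0.02 -0.01  0.03]
turn -126.76
```

Call:
{"name": "servo_tool", "arguments": {
  "moves": [0,0,0,3,4,0,0,0,3,4,0,0,0,3,4,0,0,0,0,4]
}}

```text
time: 27.9
ee_pos: [0.4849, -0.1654, 0.0403]
eef_rot: [-0.802, -1.692, 1.692]
contact_force: [-5.0, -0.6, 1.3]
finger_gap: 0.559
```

```bash
python3 - <<'E'
from h import *
st([.4853,-.1657,.0404],-95)
E
```

```text
t 27.9 tcp [ 0.4849 -0.1654  0.0403] xyaw 129.19 q6 120.7 F [-5.  -0.6  1.3] T [-0.13  0.56 -0.3 ] gap 47.7 tilt [-1.7e-03  5.0e-04 -1.0e+00]
tool shift cm [-0.04 -0.01 -0.01]
turn -135.81
```

Call:
{"name": "servo_tool", "arguments": {
  "moves": [0,0,0,3,4,0,0,0,3,4,0,0,0,0,4]
}}

```text
time: 28.2
ee_pos: [0.4849, -0.1654, 0.0402]
eef_rot: [-0.875, -1.621, 1.622]
contact_force: [-5.2, -0.7, 1.5]
finger_gap: 0.555
```

```bash
python3 - <<'E'
from h import *
st([.4853,-.1657,.0404],-95)
E
```

```text
t 28.2 tcp [ 0.4849 -0.1654  0.0402] xyaw 123.23 q6 126.6 F [-5.2 -0.7  1.5] T [-0.08  0.8   0.19] gap 47.4 tilt [-1.8e-03  3.0e-04 -1.0e+00]
tool shift cm [-0.04 -0.02 -0.02]
turn -141.77
```

Call:
{"name": "servo_tool", "arguments": {
  "moves": [0,0,0,0,6.5,0,0,0,0,7.5,0,0,0,0,7.5,0,0,0,0,7.5,0,-1,0,0,7.5,0,-2.5,0,0,7.5,0,-2.5,0,0,7.5,0,-3,0,0,7.5,0,-3,0,0,7.5,0,-3,0,0,7.5,0,-3,0,0,7.5,0,0,0,0,7.5]
}}

```text
time: 29.4
ee_pos: [0.4882, -0.1665, 0.2251]
eef_rot: [-0.888, -1.623, 1.621]
contact_force: [0.3, 0.5, -0.2]
finger_gap: 0.879
```

```bash
python3 - <<'E'
from h import *
import bench
st()
im=bench.get_image('scene')['pixels'][:,:,::-1]; cv2.imwrite('pics/s6f.png',im)
a=cv2.resize(im[290:390,286:386],(400,400),interpolation=cv2.INTER_CUBIC)
b=cv2.resize(im[150:230,270:350],(400,400),interpolation=cv2.INTER_CUBIC)
cv2.imwrite('pics/s6.png',np.hstack([a,b]))
for z in (.02,.027,.07): print(((proj('scene',(.4853,-.1657,z))-[286,290])*4+1.5).round(1))
E
```

```text
t 29.4 tcp [ 0.4882 -0.1665  0.2251] xyaw 123.01 q6 126.8 F [ 0.3  0.5 -0.2] T [-0.01 -0.07  0.01] gap 75.0 tilt [ 0.0079 -0.0028 -1.    ]
[200.1 235.1]
[200.7 222.5]
[204.5 141.9]
```

View pics/s6.png

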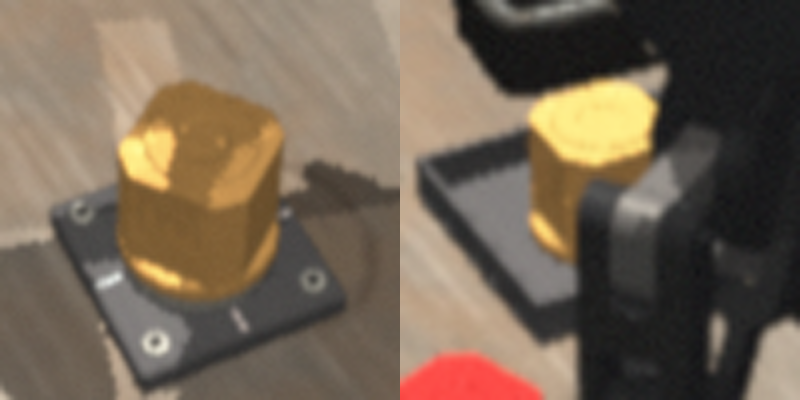

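View pics/s6f.png

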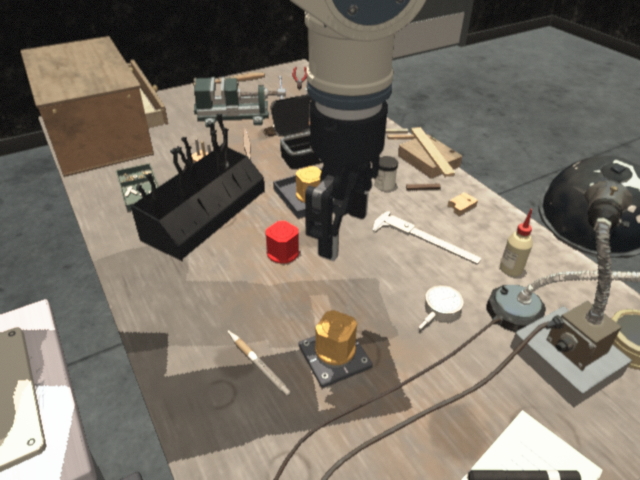

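```bash
python3 - <<'E'
from h import *
a=np.linspace(0,2*np.pi,200)
im=cv2.imread('pics/s6f.png'); k=8
cr=cv2.resize(im[300:375,286:386],None,fx=k,fy=k,interpolation=cv2.INTER_CUBIC)
for z,r,c in ((.02,.0285,(0,255,0)),(.07,.0157,(255,0,0)),(.025,.0285,(0,0,255))):
    p=np.c_[.4853+r*np.cos(a),-.1657+r*np.sin(a),0*a+z]
    q=((proj('scene',p)-[286,300]+.5)*k).astype(int); cv2.polylines(cr,[q],True,c,1)
cv2.imwrite('pics/s7.png',cr)
E
```

```text
(no output)
```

View pics/s7.png

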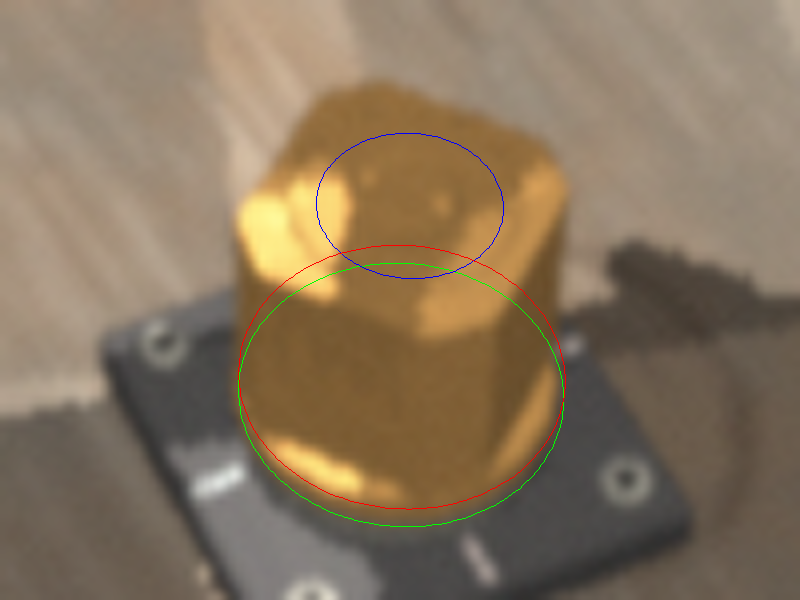

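The image agrees with home (the green rim circle fits at z = 0.020), but I felt little tightening torque. There is time to regrasp a quarter turn back and confirm it's tight.

Call:
{"name": "servo_tool", "arguments": {
  "moves": [0,0,0,-7.5,8.2,0,0,0,-7.5,8.2,0,0,0,-7.5,8.2,0,0,0,-7.5,8.2,0,0,0,-7.5,8.2,0,0,0,-7.5,8.2,0,0,0,-7.5,8.2,0,0,0,-7.5,8.2,0,0,0,-7.5,8.2,0,0,0,-7.5,8.2,0,0,0,-7.5,8.2,0,0,0,-7.5,8.2,0,2.5,0,0,8.2,0,2.5,0,0,8.2,0,2.5,0,0,8.2,0,2.5,0,0,8.2,0,0,0,0,8.2]
}}

```text
time: 31.15
ee_pos: [0.4829, -0.1646, 0.1169]
eef_rot: [-0.568, 1.901, -1.892]
contact_force: [0.5, -0.6, -0.5]
finger_gap: 0.962
```

```bash
python3 - <<'E'
from h import *
st([.4853,-.1657,.0404],-147)
E
```

```text
t 31.15 tcp [ 0.4829 -0.1646  0.1169] xyaw -147.0 q6 36.8 F [ 0.5 -0.6 -0.5] T [0.03 0.   0.01] gap 82.1 tilt [-0.0072  0.0027 -1.    ]
tool shift cm [-0.18  7.65  0.27]
turn 0.0
```

Call:
{"name": "servo_tool", "arguments": {
  "moves": [-0.05,1.8,0,0,8.2,0,1.8,0,0,8.2,0,1.8,0,0,8.2,0,1.2,0,0,8.2,0,0.7,0,0,8.2,0,0.4,0,0,8.2,0,0,0,0,8.2,0,0,0,0,8.2]
}}

```text
time: 31.95
ee_pos: [0.4866, -0.1655, 0.0438]
eef_rot: [-0.56, 1.894, -1.895]
contact_force: [0.1, 0.9, -0.1]
finger_gap: 0.957
```

```bash
python3 - <<'E'
from h import *
st([.4853,-.1657,.0404],-147)
E
```

```text
t 31.95 tcp [ 0.4866 -0.1655  0.0438] xyaw -147.0 q6 36.9 F [ 0.1  0.9 -0.1] T [-0.04 -0.   -0.  ] gap 81.7 tilt [ 7.e-04 -3.e-04 -1.e+00]
tool shift cm [ 0.12  0.34 -0.06]
turn -0.0
```

Call:
{"name": "servo_tool", "arguments": {
  "moves": [0.08,0,-0.06,0,4,0,0,0,0,4,0,0,0,0,4,0,0,0,0,4,0,0,0,0,4,0,0,0,0,4,0,0,0,0,4]
}}

```text
time: 32.65
ee_pos: [0.4855, -0.1656, 0.0439]
eef_rot: [-0.561, 1.893, -1.895]
contact_force: [-1.8, -0.1, 5.8]
finger_gap: 0.552
```

```bash
python3 - <<'E'
from h import *
st([.4853,-.1657,.0404],-147)
E
```

```text
t 32.65 tcp [ 0.4855 -0.1656  0.0439] xyaw -146.98 q6 36.8 F [-1.8 -0.1  5.8] T [-0.12  0.21  0.13] gap 47.1 tilt [ 6.e-04 -4.e-04 -1.e+00]
tool shift cm [0.02 0.35 0.  ]
turn 0.02
```

Call:
{"name": "servo_tool", "arguments": {
  "moves": [0,0.05,0,3,4,0,0.05,0,3,4,0,0,0,3,4,0,0,0,0,4]
}}

```text
time: 33.05
ee_pos: [0.4854, -0.1656, 0.0438]
eef_rot: [-0.429, 1.985, -1.989]
contact_force: [-5.0, -0.4, 17.9]
finger_gap: 0.556
```

```bash
python3 - <<'E'
from h import *
st([.4853,-.1657,.0404],-147)
E
```

```text
t 33.05 tcp [ 0.4854 -0.1656  0.0438] xyaw -155.68 q6 45.7 F [-5.  -0.4 17.9] T [-0.01  0.82  1.7 ] gap 47.5 tilt [ 0.    -0.002 -1.   ]
tool shift cm [0.01 0.34 0.  ]
turn -8.68
```

It's solid: pushing down gives 18 N with no sinking, and the torque is 1.7 N m. Release and retreat.

Call:
{"name": "servo_tool", "arguments": {
  "moves": [0,-0.1,0,0,4,0,0,0,0,6.5,0,0,0,0,7.5,0,0,0,0,7.5,0,0,0,0,7.5,0,-1,0,0,7.5,0,-2.5,0,0,7.5,0,-2.5,0,0,7.5,0,-3,0,0,7.5,0,-3,0,0,7.5,0,-3,0,0,7.5,0,-1,0,0,7.5,0,0,0,0,7.5,0,0,0,0,7.5]
}}

```text
time: 34.45
ee_pos: [0.4847, -0.1651, 0.2027]
eef_rot: [-0.424, 1.991, -1.99]
contact_force: [-0.2, 0.8, -0.5]
finger_gap: 0.877
```

```bash
python3 - <<'E'
from h import *
import bench
st()
im=bench.get_image('scene')['pixels'][:,:,::-1]; cv2.imwrite('pics/s8.png',im)
E
```

```text
t 34.45 tcp [ 0.4847 -0.1651  0.2027] xyaw -156.01 q6 45.9 F [-0.2  0.8 -0.5] T [-0.02  0.02  0.03] gap 74.9 tilt [-9.e-04  4.e-04 -1.e+00]
```

View pics/s8.png

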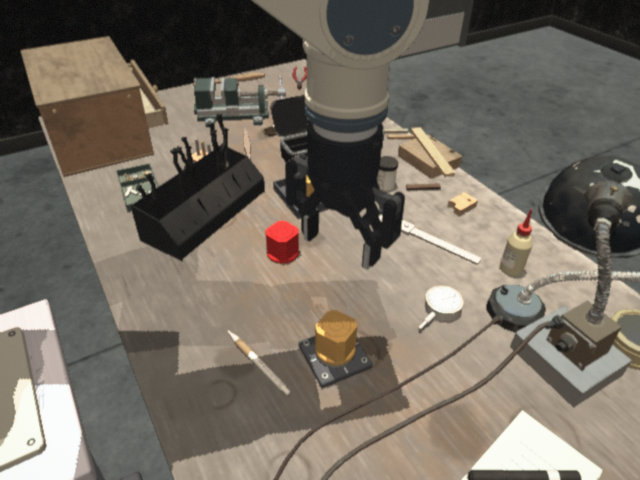

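The cap is upright and low on the gauge at px (336,340). The pencil and dial gauge have not moved, nor has the visible part of the caliper, and the gripper is clear. Handing in.

```bash
python3 -c "
from bench import *
print(finish_job())"
```

```text
the job is handed in; nothing more can be done
None
```

The sound cap is screwed home on the gauge and the short one is in the square tray. I handed the job in at about 34.5 s, and no verdict was reported.

- **Short cap:** I tried the nearer cap first. It stopped hard after about 1.1 rad (2.6 N m), with its rim about 5 mm above the shoulder. I unscrewed it and set it upright near the tray's centre; a picture after release confirmed it. The gripper hid the tray in the last picture.
- **Sound cap:** The other cap turned past 2.2 rad, and its rim measured about 20 mm above the bench, which is the shoulder's height.
- **One check disagreed at first:** I felt almost no tightening torque on the first grip. I regrasped the cap, and it then held firm under an 18 N push and 1.7 N m, without sinking.
- **Surroundings:** In the last picture the gripper was clear of everything. The pencil and dial gauge lay where they started, and so did the visible part of the caliper; the gripper hid its jaw end.

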